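# Start the milk-line rinse with the service key

## Task

Start the rinse of the milk foamer. First vent the steam: twist the spring-return purge knob clockwise to its stop, and let it go so that it springs back. Then take the service key from the wooden tool block, work it past the sticky pins of the key switch, wiggling rather than forcing it, until its collar sits on the switch, turn it clockwise a quarter turn to the stop, and finish still gripping the key and holding it turned, since the rinse only runs while it is held; leave everything else standing where it is.

Things in the scene. Friction and masses are not known exactly. Their poses are not given: they have to be found in the camera images.
- foamer: milk foamer, a steel appliance fixed to the counter: housing 200 mm deep (x), 260 mm wide (y), deck 130 mm high; origin on the counter under the housing's middle; spout and drip tray reach 110 mm out of its front (own -x). On the deck: purge knob at own (0, +70) mm, key switch at own (0, -65) mm; a thin pipe 28 mm above the deck at the rear corner, own (70, 100) mm
- purge_grip (a point): middle of the purge knob's grip bar: a black upright bar 44 mm long (own x), 14 mm thick (own y), 24 mm high (its top 12 mm above this point), on a round disc; the point lies 25 mm above the deck on the knob's axis and turns with the knob
- purge_knob (a joint): purge knob angle, rad: 0 at rest (bar along the foamer's x), grows clockwise seen from above, stop at 1.2; the spring pulls back with 0.035 N m at rest and 0.12 N m at the stop
- switch_face (a point): centre of the keyhole on the top face of the key switch, 140 mm above the counter; axes as the foamer's, z up. The face is a 44 mm square steel bezel, 10 mm above the deck. Keyhole: a slot 18 mm long (own y) by 7 mm wide (own x), 14 mm deep, bevelled at the mouth by 2 mm, with two sticky pins in it. The key can only be turned once fully home
- switch_rotor (a joint): key switch angle, rad: 0 at rest, grows as the key is turned clockwise seen from above, stop at 1.42; the key has about 0.15 rad of play before the switch follows, so the key itself turns about 90 degrees; the spring pulls back with up to 0.12 N m and returns the key when let go
- pin_upper (a joint): how far, m, the first pin has been pushed aside. It is a flat pin, 3 mm thick, at mid-length of the slot, its top 4 mm below the face, standing 2.8 mm into the slot from the +x side; it gives way stickily, about 3 N. Straight down the key lands on it and jams; lifted a little, shifted 1 to 2 mm to the other side (-x), against the slot's wall, and pressed with 5 to 15 N, its rounded edge slips by
- pin_lower (a joint): how far, m, the second pin has been pushed aside: the same, its top 9 mm below the face, standing in from the slot's -x side, so the key must be shifted towards +x to slip by it
- key_grip (a point): centre of the bow (head) of the service key, which starts upright, bit down, in the tool block's slot. Bow: flat black plate 32 mm wide (own y), 10 mm thick (own x), 30 mm high; own z up along the key. Stem and collar take up 15 to 27 mm below this point, the key ends 54.5 mm below it
- key_collar (a point): point on the key's axis at the underside of its round collar (16 mm across, 4 mm thick), 27 mm below the centre of the bow; axes as key_grip. With the key home this point lies on switch_face
- key: service key, 70 mm long, about 50 g, origin at the end of its bit, axes as key_grip. The flat bit is 16 mm wide (own y), 5 mm thick (own x), 12 mm high, the edges of its end rounded by 1.2 mm; above it a round neck 4.5 mm thick, 15.5 mm long, up to the collar. Half a turn about z makes no difference
- tool_block: beech tool block fixed to the counter, 85 mm (own x) by 175 mm (own y), 70 mm high; origin under its centre. The key stands with its collar on the block's top at own (0, -50) mm, in a slot 20 mm (own y) by 9 mm, 40 mm deep
- leveller_mid (a point): coffee leveller: dark steel disc 58 mm across, 30 mm high, seated in the recess of the tool block; the point is at mid-height on its axis. To be left alone
- cup_mid (a point): white espresso cup, 64 mm across, 55 mm high, on the foamer's drip tray under its spout; the point is at mid-height on its axis. To be left alone
- pitcher_mid (a point): steel milk pitcher, 90 mm across, 105 mm high, with a handle; the point is at mid-height on its axis. To be left alone
- tamper_mid (a point): black coffee tamper, 58 mm across at the foot, 95 mm high; the point is at mid-height on its axis. To be left alone
- bottle_mid (a point): white cleaner bottle, 64 mm across, 185 mm high; the point is at mid-height on its axis. To be left alone
- paper_cups_mid (a point): stack of paper cups, 76 mm across, 135 mm high; the point is at mid-height on its axis. To be left alone
- portafilter_mid (a point): portafilter, steel basket 70 mm across and 26 mm high with a black handle 150 mm long, lying on the counter; the point is at mid-height on its axis. To be left alone

How it is judged:
On the way, in this order (a step that is already met when the one before it is completed fails the run):
1. the purge knob is twisted to its stop (value of joint purge_knob above 1.05 rad), for 0.1 s.
2. the purge knob has been let go and has sprung back (value of joint purge_knob below 0.15 rad and contact force between the fingers and purge_knob below 0.2 N), for 0.1 s.
3. the key is home in the key switch, collar on its face (z of key_collar in the frame of switch_face below 0.003 m and horizontal distance between key_collar and switch_face below 0.005 m and angle between the z axis of key_collar and the z axis of switch_face, either way round below 0.15 rad), for 0.1 s.
4. the key is turned a quarter turn, to the stop (all of step 3 and value of joint switch_rotor above 1.2 rad), for 0.2 s.
At the end, for the whole second after the job is handed in: The key's collar is within 3 mm of the switch face and 5 mm of its centre, the key upright in it within 0.15 rad, the switch turned beyond 1.2 rad of its 1.42, the fingers gripping the key with more than 1 N, and the purge knob back within 0.15 rad of rest (all of step 4 and value of joint purge_knob below 0.15 rad and contact force between the fingers and key above 1 N); the arm keeps its last pose, push and grip.
It fails at once if one of the other things on the counter is moved more than 30 mm or knocked over (distance of any of leveller_mid, cup_mid, pitcher_mid, tamper_mid, bottle_mid, paper_cups_mid, portafilter_mid from where it was at the start of the episode above 0.03 m or angle between any of leveller_mid, cup_mid, pitcher_mid, tamper_mid, bottle_mid, paper_cups_mid, portafilter_mid's own z axis and vertical above 0.5 rad).
It fails at once if the key is forced: pressed on the switch with more than 60 N (contact force between key and foamer above 60 N).
It also fails if it takes over 69 s, if anything falls off the work surface, if the arm or the gripper's body presses on something with over 40 N, if the wrist force passes 120 N, or if a joint passes its speed limit or range.

## Robot

A 6-joint arm with a two-finger parallel gripper is mounted at the origin on the work surface. World frame = base frame: x ahead of the robot, y to its left, z up, the work surface at z = 0. Lengths are in m, angles in rad, forces in N, time in s.
With the tool pointing down it reaches from about 0.3 to 0.825 m from the base axis. Payload 5.4 kg.
Tool frame: the origin (TCP) lies on the centre line of the jaws, within the pads' length; the fingertips stand 19 mm ahead of it and the grasp point (between the pads) is the TCP; z points along the fingers, y is the line along which they close (so a half turn about z gives the same grasp; the last joint's range is limited). The gripper opens to 92 mm and grips with 3 to 60 N. Pads are 20 mm wide; open, the fingers measure 128 mm over their backs; the gripper's body (75 mm by 189 mm) begins 69 mm behind the grasp point.
Start: joints at [-1.499, 0.158, 1.597, -0, 1.386, -0.21], TCP at [0.16, -0.552, 0.234] pointing down, gripper open.
Joint ranges: [-2.91, 2.91], [-0.94, 2.29], [0.18, 2.7], [-1.29, 4.43], [0.17, 2.64], [-3, 3]. Speed limits (rad/s): [2.57, 2.57, 3.14, 3.14, 3.14, 3.14].

## Interface

Orientations are given as a unit quaternion [x, y, z, w].
In Python, from cell import robot, camera, camera_model, ticket gives the robot as it stands.
- The arm moves only by the tool step_arm, never from a script. Its argument "moves" is a list of rows, each a list of 5 numbers: the finger opening in m, from 0 to 0.0919, then the shift along the world's x, y, z in m, then the turn about the world's z in degrees. In form: [[claw, tx, ty, tz, spin], ...]. A call has 1 to 12 rows; each row shifts and turns the commanded pose from where the row before left it; what a row does not reach is not made up. A row lasts 1/12 s, in which the tool goes at most 41.7 mm and 7.16 degrees, less where a joint would pass 70% of its speed; a pose out of reach is approached as far as the arm can. A call is refused whole if a number of a shift passes 0.0417 or a number of a turn 7.16, either way. A call with a gripper value outside its range is refused whole. The fingers move at their own pace and stop on an object; "force" is the grip in N (left out, the last holds). Time passes only in rows, so rows that do not move let the fingers close. It gives the time, the measured TCP pose, the force, the opening and the grip force at its end, in the units of the state.
- robot.sense(): the state, without advancing time (a new reading comes with each control period).
- camera(name): name is "scene" or "top" or "wrist"; returns (picture, depth): 400x640x3 uint8, blue, green, red; 400x640 float32, m along the optical axis (not along the pixel's ray), 0 where there is no reading.
- camera_model(name): a dict with "fx", "fy", "cx", "cy" (pixels), "camera_from_world" (4x4, takes a point from world to camera coordinates). Camera axes: x right, y down, z forward; pixel columns grow to the right and rows downward; lengths in m; the calibration is good to about 2 mm. A picture is of the moment at which its call begins: read the wrist's pose just before it. camera_model takes no time and is no camera call; for the wrist camera it gives the pose at the moment of the call.
- ticket.finish_job(): hands the job in; it is judged then, once.
The state is a dict: "clock": time; "q": joint angles; "joint_velocities": joint speeds; "joint_efforts": joint torques, N m; "eef_pos": TCP position; "tcp_rot": TCP orientation; "wrist_force": force on the tool from outside, world axes, zero at the start; "ft_torque": the same for the moment, N m; "width": finger opening in m; "finger_force": force on a finger pad.
Only numpy, scipy, OpenCV 4.12 (cv2) and the standard library are available. Lean on these libraries where they do the work, as an engineer would, in place of code of your own. Each camera call takes 0.05 s, during which the arm holds its last target. There are 200 camera calls.

## Working session

There is one attempt and no reset: what is moved stays moved. The work goes in short steps, Python scripts to look and compute and a tool call to move; the robot and the scene stay as the last step left them, time stands still between calls to the robot, and variables do not carry over. Pictures are saved under pics/ and viewed, at most 10 in all, crops included, and the job is handed in when it is done.

Besides the shell and the picture viewer there is one more tool, called after "Call:" as name(argument=value, ...), one argument or row to a line, values as JSON. step_arm: Moves the arm, as the interface text tells. Its arguments: {"type":"object","properties":{"moves":{"type":"array","items":{"type":"array","items":{"type":"number"}}},"force":{"type":"number"}},"required":["moves"]}

```bash
mkdir -p pics; cat > h.py <<'E'
import numpy as np, cv2
from cell import robot, camera, camera_model, ticket
def snap(n):
    m=camera_model(n); p,d=camera(n); np.savez(f'/tmp/{n}.npz',p=p,d=d,T=m['camera_from_world'],k=[m['fx'],m['fy'],m['cx'],m['cy']]); return p,d
def load(n):
    z=np.load(f'/tmp/{n}.npz'); return z['p'],z['d'],z['T'],z['k']
def cloud(n):
    p,d,T,k=load(n); v,u=np.mgrid[:400,:640]
    c=np.stack([(u-k[2])/k[0]*d,(v-k[3])/k[1]*d,d,np.ones_like(d)],-1)
    return (c@np.linalg.inv(T).T)[...,:3]
def proj(n,X):
    p,d,T,k=load(n); c=T@np.r_[X,1]; return c[0]/c[2]*k[0]+k[2],c[1]/c[2]*k[1]+k[3]
def atz(n,u,v,z):
    p,d,T,k=load(n); R=np.linalg.inv(T); r=R[:3,:3]@[(u-k[2])/k[0],(v-k[3])/k[1],1]; o=R[:3,3]; return o+r*(z-o[2])/r[2]
E
python3 - <<'E'
from h import *
a,_=snap('top'); b,_=snap('scene')
cv2.imwrite('pics/top.png',a); cv2.imwrite('pics/scene.png',b)
s=robot.sense(); print(s['clock'],s['eef_pos'],s['tcp_rot'])
E
```

```text
0.1 [ 0.15985333 -0.55177792  0.23270493] [ 9.90088617e-01  1.40441423e-01  6.42271130e-05 -8.56388861e-04]
```

View pics/top.png

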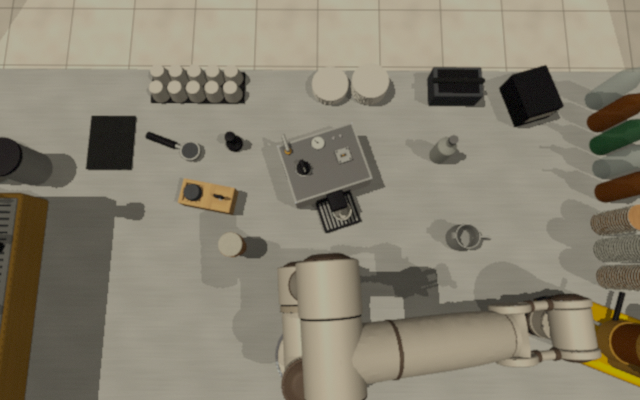

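View pics/scene.png

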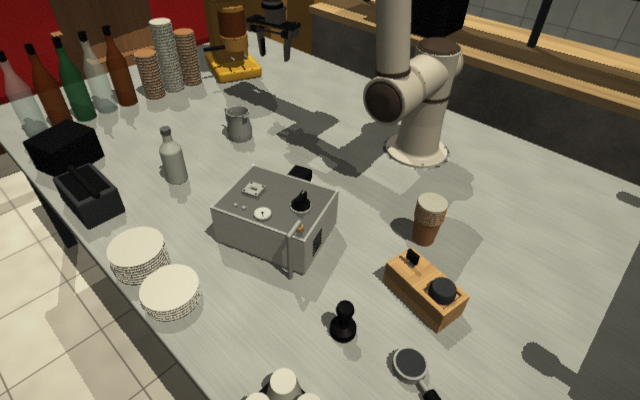

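The top view shows the foamer near (325,162), its knob at (303,168), the switch at (344,156), and the key in the block at (219,197). The scene view agrees. Next I'll measure the deck and block tops from depth.

```bash
python3 - <<'E'
from h import *
P=cloud('top'); p,*_=load('top')
def box(z0,z1,u0,u1,v0,v1,nm):
    s=P[v0:v1,u0:u1]; m=(s[...,2]>z0)&(s[...,2]<z1); q=s[m]
    r=cv2.minAreaRect((q[:,:2]*1000).astype(np.float32)); print(nm,len(q),r,'medz',np.median(q[:,2])); return q
box(.120,.137,265,385,115,215,'deck')
box(.060,.078,170,245,170,220,'block')
q=box(.158,.175,285,320,155,185,'knob'); print(q.mean(0))
q=box(.137,.148,330,360,145,170,'bezel'); print(q.mean(0))
q=box(.085,.125,205,240,185,210,'key'); print(q.mean(0))
for u,v in((303,168),(344,156),(219,197)):print(P[v,u])
for n,z in(('knob',(303,168,.167)),('sw',(344,156,.14)),('key',(219,197,.11))):print(n,atz('top',*z))
a=cv2.resize(p[110:220,170:390],None,fx=3.6,fy=3.6,interpolation=cv2.INTER_CUBIC); cv2.imwrite('pics/topc.png',a)
E
```

```text
deck 4586 ((592.3727416992188, -48.614776611328125), (261.1460876464844, 260.49200439453125), 18.712932586669922) medz 0.13106077408800143
block 1052 ((519.7192993164062, 352.6007385253906), (176.6099090576172, 86.0476303100586), 79.30142974853516) medz 0.07095476760494746
knob 61 ((596.4614868164062, 27.41046905517578), (43.437339782714844, 13.094913482666016), 18.81926155090332) medz 0.1680422000403312
[0.59572691 0.02717896 0.16805038]
bezel 175 ((637.5891723632812, -111.33438110351562), (82.3897476196289, 53.930686950683594), 78.99966430664062) medz 0.14155332347799598
[ 0.64053327 -0.10076324  0.14155355]
key 42 ((509.9319763183594, 302.9926452636719), (31.744699478149414, 10.480215072631836), 79.8965072631836) medz 0.11099002126901114
[0.50871944 0.3015788  0.108465  ]
[0.58773054 0.025041   0.16854839]
[ 0.63601185 -0.10506434  0.13801999]
[0.50402656 0.29756568 0.1108359 ]
knob [0.58811979 0.02510598 0.167     ]
sw [ 0.6354526  -0.10494843  0.14      ]
key [0.50417518 0.29776994 0.11      ]
```

View pics/topc.png

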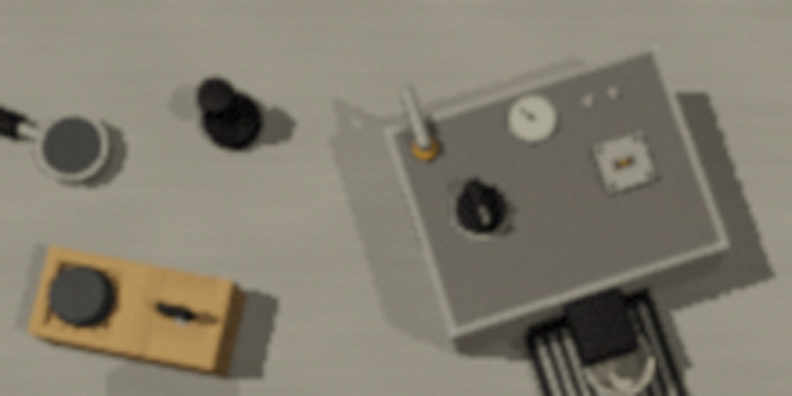

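Call:
step_arm(
  moves=[
    [0.06, 0.024, 0.032, 0, 0],
    [0.06, 0.024, 0.032, 0, 0],
    [0.06, 0.024, 0.032, 0, 0],
    [0.06, 0.024, 0.032, 0, 0],
    [0.06, 0.024, 0.032, 0, 0],
    [0.06, 0.024, 0.032, 0, 0],
    [0.06, 0.024, 0.032, 0, 0],
    [0.06, 0.024, 0.032, 0, 0],
    [0.06, 0.024, 0.032, 0, 0],
  ],
  force=20,
)

```text
clock: 0.85
eef_pos: [0.3765, -0.2624, 0.2334]
tcp_rot: [0.99, 0.14, -0.0, -0.0]
wrist_force: [0.5, 0.0, 0.1]
width: 0.06
finger_force: 0.0
```

Call:
step_arm(
  moves=[
    [0.06, 0.024, 0.032, 0, 0],
    [0.06, 0.024, 0.032, 0, 0],
    [0.06, 0.024, 0.032, 0, 0],
    [0.06, 0.024, 0.032, 0, 0],
    [0.06, 0.024, 0.032, 0, 0],
    [0.06, 0.024, 0.032, 0, 0],
    [0.06, 0.024, 0.032, 0, 0],
    [0.06, 0.024, 0.032, 0, 0],
    [0.06, 0.004, 0.003, 0, 2.6],
    [0.06, 0, 0, 0, 0],
  ],
)

```text
clock: 1.68
eef_pos: [0.5724, -0.0032, 0.2328]
tcp_rot: [0.986, 0.165, -0.001, -0.0]
wrist_force: [-0.9, -0.3, 0.0]
width: 0.0597
finger_force: 0.0
```

```bash
python3 - <<'E'
from h import *
p,_=snap('wrist'); s=robot.sense(); print(s['clock'],s['eef_pos'],s['q'])
P=cloud('wrist')
for nm,z0,z1,c,r in(('knob',.160,.175,(.596,.027),.03),('bezel',.1365,.146,(.640,-.101),.035)):
    m=(P[...,2]>z0)&(P[...,2]<z1)&(np.hypot(P[...,0]-c[0],P[...,1]-c[1])<r); q=P[m]
    print(nm,len(q)); 
    if len(q)>5: print(cv2.minAreaRect((q[:,:2]*1000).astype(np.float32)),q.mean(0))
cv2.imwrite('pics/w1.png',p)
E
```

```text
1.7333 [ 0.57175524 -0.00454594  0.23287367] [-2.19041125e-01  1.51801114e-01  1.60583481e+00 -3.30567610e-04
  1.38537556e+00  1.02339693e+00]
knob 1063
((597.3804931640625, 25.55115509033203), (43.92494583129883, 13.8525390625), 18.095361709594727) [0.59855606 0.02558932 0.16748766]
bezel 2653
((640.9658813476562, -102.08100128173828), (43.38707733154297, 45.12883377075195), 18.844802856445312) [ 0.641367   -0.10148346  0.14035314]
```

View pics/w1.png

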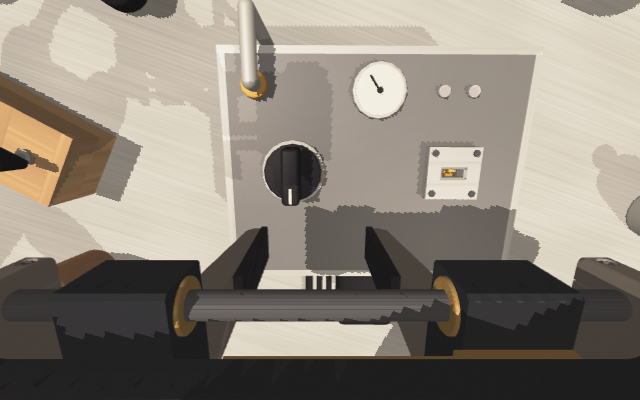

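Call:
step_arm(
  moves=[
    [0.06, 0.0256, 0.0301, 0, 0],
    [0.06, 0, 0, -0.02, 0],
    [0.06, 0, 0, -0.02, 0],
    [0.06, 0, 0, -0.018, 0],
    [0.06, 0, 0, -0.009, 0],
    [0.0, 0, 0, 0, 0],
    [0.0, 0, 0, 0, 0],
    [0.0, 0, 0, 0, 0],
    [0.0, 0, 0, 0, 0],
    [0.0, 0, 0, 0, 0],
    [0.0, 0, 0, 0, 0],
  ],
  force=20,
)

```text
clock: 2.65
eef_pos: [0.5979, 0.0247, 0.1675]
tcp_rot: [0.987, 0.163, 0.001, 0.0]
wrist_force: [0.1, -0.1, 0.3]
width: 0.0224
finger_force: 0.0
```

Call:
step_arm(
  moves=[
    [0.0, 0, 0, -0.001, 0],
    [0.0, 0, 0, 0, 0],
    [0.0, 0, 0, 0, 0],
    [0.0, 0, 0, 0, 0],
  ],
  force=25,
)

```text
clock: 2.98
eef_pos: [0.5974, 0.0266, 0.1665]
tcp_rot: [0.987, 0.163, 0.0, -0.002]
wrist_force: [-2.8, 5.6, 5.2]
width: 0.0133
finger_force: 25.0
```

Call:
step_arm(
  moves=[
    [0.0, 0, 0, 0, -7],
    [0.0, 0, 0, 0, -7],
    [0.0, 0, 0, 0, -7],
    [0.0, 0, 0, 0, -7],
    [0.0, 0, 0, 0, -7],
    [0.0, 0, 0, 0, -7],
    [0.0, 0, 0, 0, -7],
    [0.0, 0, 0, 0, -7],
    [0.0, 0, 0, 0, -7],
    [0.0, 0, 0, 0, -5],
    [0.0, 0, 0, 0, 0],
    [0.0, 0, 0, 0, 0],
  ],
)

```text
clock: 3.98
eef_pos: [0.5972, 0.0259, 0.1665]
tcp_rot: [0.909, -0.417, -0.001, -0.001]
wrist_force: [-3.5, 2.7, 5.0]
width: 0.014
finger_force: 25.0
```

```bash
python3 - <<'E'
from h import *
s=robot.sense(); print(s['clock'],s['eef_pos'],s['tcp_rot'],s['wrist_force'],s['ft_torque'],s['width'],s['q'])
x,y=s['tcp_rot'][:2]; print('yaw',2*np.degrees(np.arctan2(y,x)))
E
```

```text
3.9833 [0.59722807 0.0259101  0.16649969] [ 9.09133631e-01 -4.16503626e-01 -5.78948651e-04 -6.59368066e-04] [-3.50758977  2.71789483  4.96990319] [0.67973516 0.57135045 0.11669008] 0.014022348962911999 [-1.59402937e-01  2.73831774e-01  1.59854804e+00  1.65424012e-03
  1.26997712e+00  2.27009516e+00]
yaw -49.22810570173583
```

Call:
step_arm(
  moves=[
    [0.0, 0, 0, 0, 0],
    [0.06, 0, 0, 0, 0],
    [0.06, 0, 0, 0, 0],
    [0.06, 0, 0, 0, 0],
    [0.06, 0, 0, 0, 0],
    [0.06, 0, 0, 0, 0],
    [0.06, 0, 0, 0, 0],
    [0.06, 0, 0, 0.015, 0],
    [0.06, 0, 0, 0.02, 0],
    [0.06, 0, 0, 0.02, 0],
    [0.06, 0, 0, 0.02, 0],
    [0.06, 0, 0, 0, 0],
  ],
)

```text
clock: 4.98
eef_pos: [0.6001, 0.0238, 0.2456]
tcp_rot: [0.909, -0.417, 0.004, -0.001]
wrist_force: [0.4, 0.4, 1.2]
width: 0.0601
finger_force: 0.0
```

```bash
python3 - <<'E'
from h import *
p,_=snap('top'); P=cloud('top'); cv2.imwrite('pics/t2.png',cv2.resize(p[110:220,170:390],None,fx=3.6,fy=3.6))
p,_=snap('wrist'); s=robot.sense(); print(s['clock'],s['eef_pos'],s['q'])
P=cloud('wrist')
for nm,z0,z1,c,r in(('knob',.160,.175,(.597,.026),.03),('bezel',.1365,.146,(.641,-.102),.035),('key',.085,.116,(.510,.303),.03)):
    m=(P[...,2]>z0)&(P[...,2]<z1)&(np.hypot(P[...,0]-c[0],P[...,1]-c[1])<r); q=P[m]
    print(nm,len(q)); 
    if len(q)>5: print(cv2.minAreaRect((q[:,:2]*1000).astype(np.float32)),q.mean(0))
E
```

```text
5.0833 [0.59796583 0.02431632 0.24087392] [-1.60833094e-01  2.12320058e-01  1.52100464e+00 -4.64490674e-04
  1.40644551e+00  2.27008584e+00]
knob 935
((597.3629760742188, 25.476119995117188), (43.97029113769531, 14.422411918640137), 18.614686965942383) [0.59829294 0.02456168 0.16716037]
bezel 3135
((640.6210327148438, -102.26939392089844), (44.12886047363281, 44.687557220458984), 18.745941162109375) [ 0.64091279 -0.10235065  0.14036125]
key 0
```

Call:
step_arm(
  moves=[
    [0.06, -0.0053, 0.0133, 0, 7.15],
    [0.06, -0.0053, 0.0133, 0, 7.15],
    [0.06, -0.0053, 0.0133, 0, 7.15],
    [0.06, -0.0053, 0.0133, 0, 7.15],
    [0.06, -0.0053, 0.0133, 0, 7.15],
    [0.06, -0.0053, 0.0133, 0, 7.15],
    [0.06, -0.0053, 0.0133, 0, 7.15],
    [0.06, -0.0053, 0.0133, 0, 7.15],
    [0.06, -0.0053, 0.0133, 0, 7.15],
    [0.06, -0.0053, 0.0133, 0, 7.15],
  ],
)

```text
clock: 5.92
eef_pos: [0.5432, 0.1581, 0.2381]
tcp_rot: [0.981, 0.196, -0.002, -0.0]
wrist_force: [-0.2, -0.1, 0.8]
width: 0.0604
finger_force: 0.0
```

Call:
step_arm(
  moves=[
    [0.06, -0.0053, 0.0133, 0, 7.15],
    [0.06, -0.0053, 0.0133, 0, 7.15],
    [0.06, -0.0053, 0.0133, 0, 7.15],
    [0.06, -0.0053, 0.0133, 0, 7.15],
    [0.06, -0.0053, 0.0133, 0, 7.15],
    [0.06, -0.0053, 0.0133, -0.02, 7.15],
    [0.06, -0.0053, 0.0133, -0.02, 7.15],
    [0.06, -0.0053, 0.0133, -0.02, 7.15],
    [0.06, 0, 0, 0, 0],
    [0.06, 0, 0, 0, 0],
  ],
)

```text
clock: 6.75
eef_pos: [0.5003, 0.2637, 0.178]
tcp_rot: [0.77, 0.638, -0.003, -0.001]
wrist_force: [0.7, -0.5, -0.0]
width: 0.0601
finger_force: 0.0
```

```bash
cat > key.py <<'E'
from h import *
p,_=snap('wrist'); s=robot.sense(); print(s['clock'],s['eef_pos'],s['q'])
x,y=s['tcp_rot'][:2]; print('yaw',2*np.degrees(np.arctan2(y,x)))
P=cloud('wrist')
for nm,z0,z1,c,r in(('key',.102,.118,(.510,.303),.03),('block',.06,.078,(.52,.353),.12)):
    m=(P[...,2]>z0)&(P[...,2]<z1)&(np.hypot(P[...,0]-c[0],P[...,1]-c[1])<r); q=P[m]
    print(nm,len(q)); 
    if len(q)>5: print(cv2.minAreaRect((q[:,:2]*1000).astype(np.float32)),q.mean(0))
cv2.imwrite('pics/w2.png',p)
E
python3 key.py
```

```text
6.8 [0.50181322 0.26359148 0.17988414] [ 2.70854945e-01  1.84616259e-01  1.67622594e+00 -6.23562413e-04
  1.28241991e+00  4.58361425e-01]
yaw 79.26685940027113
key 551
((509.8565673828125, 302.552978515625), (31.781614303588867, 9.87870979309082), 79.72916412353516) [0.51024651 0.30309303 0.11178251]
block 15032
((518.449951171875, 346.0321350097656), (163.9162139892578, 85.27867126464844), 79.36577606201172) [0.51706248 0.33874798 0.06986609]
```

View pics/w2.png

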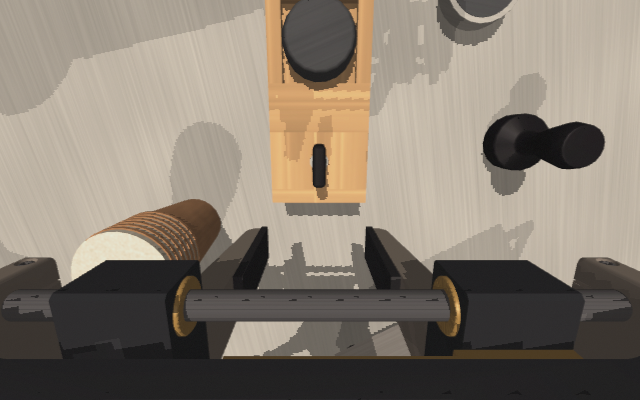

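Call:
step_arm(
  moves=[
    [0.06, 0.008, 0.039, 0, 0.3],
    [0.06, 0, 0, 0, 0],
    [0.06, 0, 0, -0.025, 0],
    [0.06, 0, 0, -0.025, 0],
    [0.06, 0, 0, -0.02, 0],
    [0.06, 0, 0, -0.01, 0],
    [0.06, 0, 0, -0.001, 0],
    [0.06, 0, 0, 0, 0],
  ],
)

```text
clock: 7.47
eef_pos: [0.5108, 0.3028, 0.1004]
tcp_rot: [0.768, 0.64, 0.0, 0.0]
wrist_force: [-0.3, -0.2, 0.1]
width: 0.06
finger_force: 0.0
```

Call:
step_arm(
  moves=[
    [0.0, 0, 0, 0, 0],
    [0.0, 0, 0, 0, 0],
    [0.0, 0, 0, 0, 0],
    [0.0, 0, 0, 0, 0],
    [0.0, 0, 0, 0, 0],
    [0.0, 0, 0, 0, 0],
    [0.0, 0, 0, 0, 0],
    [0.0, 0, 0, 0, 0],
    [0.0, 0, 0, 0, 0],
  ],
  force=40,
)

```text
clock: 8.22
eef_pos: [0.51, 0.3032, 0.0996]
tcp_rot: [0.767, 0.641, -0.0, -0.0]
wrist_force: [0.2, -0.0, -0.4]
width: 0.0096
finger_force: 40.0
```

Call:
step_arm(
  moves=[
    [0.0, 0, 0, 0.02, 0],
    [0.0, 0, 0, 0.03, 0],
    [0.0, 0, 0, 0.035, 0],
    [0.0, 0, 0, 0.035, 0],
    [0.0, 0, 0, 0.015, 0],
    [0.0, 0, 0, 0.005, 0],
  ],
)

```text
clock: 8.72
eef_pos: [0.5119, 0.3039, 0.2439]
tcp_rot: [0.767, 0.641, 0.003, 0.001]
wrist_force: [-0.3, 0.1, -0.5]
width: 0.0098
finger_force: 40.0
```

Call:
step_arm(
  moves=[
    [0.0, 0.0109, -0.0338, 0, 2.4],
    [0.0, 0.0109, -0.0338, 0, 2.4],
    [0.0, 0.0109, -0.0338, 0, 2.4],
    [0.0, 0.0109, -0.0338, 0, 2.4],
    [0.0, 0.0109, -0.0338, 0, 2.4],
    [0.0, 0.0109, -0.0338, 0, 2.4],
    [0.0, 0.0109, -0.0338, 0, 2.4],
    [0.0, 0.0109, -0.0338, 0, 2.4],
    [0.0, 0.0109, -0.0338, 0, 2.4],
    [0.0, 0.0109, -0.0338, 0, 2.4],
    [0.0, 0.0109, -0.0338, 0, 2.4],
    [0.0, 0.0109, -0.0338, 0, 2.4],
  ],
)

```text
clock: 9.72
eef_pos: [0.6403, -0.1039, 0.2374]
tcp_rot: [0.583, 0.812, -0.0, -0.002]
wrist_force: [0.3, -0.1, 0.8]
width: 0.01
finger_force: 40.0
```

Call:
step_arm(
  moves=[
    [0.0, 0, 0, 0, 0],
    [0.0, 0, 0, -0.025, 0],
    [0.0, 0, 0, 0, 0],
    [0.0, 0, 0, 0, 0],
  ],
)

```text
clock: 10.05
eef_pos: [0.639, -0.1015, 0.2115]
tcp_rot: [0.584, 0.812, -0.001, -0.003]
wrist_force: [1.1, 0.4, -1.1]
width: 0.0098
finger_force: 40.0
```

```bash
python3 - <<'E'
from h import *
p,_=snap('wrist'); s=robot.sense(); print(s['clock'],s['eef_pos'],s['q'],s['wrist_force'])
x,y=s['tcp_rot'][:2]; print('yaw',2*np.degrees(np.arctan2(y,x)),s['width'])
snap('scene');snap('top')
for n in('wrist','scene'):
    q=load(n)[0]; u,v=map(int,proj(n,[.641,-.102,.16])); print(n,u,v, proj(n,[.6408,-.1022,.14]))
    b=40 if n=='scene' else 100
    y0=max(0,min(400-2*b,v-b));x0=max(0,min(640-2*b,u-b)); print(x0,y0)
    cv2.imwrite(f'pics/c_{n}.png',cv2.resize(q[y0:y0+2*b,x0:x0+2*b],(400,400),interpolation=cv2.INTER_CUBIC))
cv2.imwrite('pics/c.png',np.hstack([cv2.imread(f'pics/c_{n}.png') for n in('wrist','scene')]))
E
```

```text
10.1 [ 0.63993929 -0.10156641  0.21324999] [-3.43543495e-01  3.61278311e-01  1.39468573e+00  5.49274355e-05
  1.38893861e+00 -6.67645548e-01] [-0.98122558 -0.26526962 -0.09540128]
yaw 108.56910547731852 0.009972355045992032
wrist 318 225 (np.float64(318.0818942063317), np.float64(217.910410323762))
218 125
scene 252 181 (np.float64(252.8203944493755), np.float64(187.72643705222134))
212 141
```

View pics/c.png

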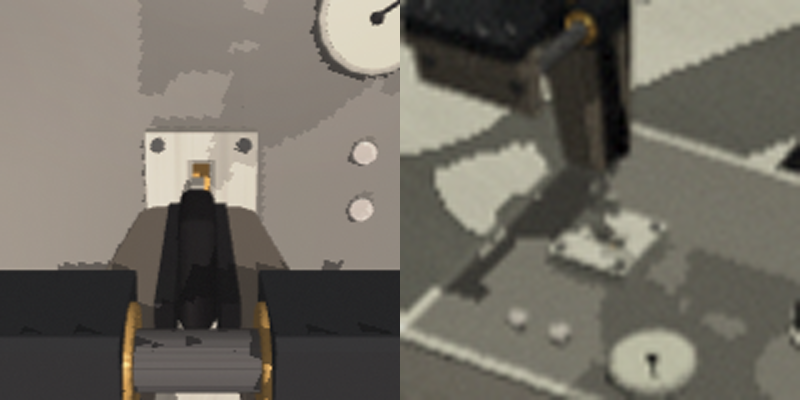

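Call:
step_arm(
  moves=[
    [0.0, 0.0009, -0.0006, 0, 0.2],
    [0.0, 0, 0, -0.008, 0],
    [0.0, 0, 0, -0.006, 0],
    [0.0, 0, 0, -0.002, 0],
    [0.0, 0, 0, -0.002, 0],
    [0.0, 0, 0, 0, 0],
    [0.0, 0, 0, 0, 0],
  ],
)

```text
clock: 10.78
eef_pos: [0.6417, -0.103, 0.1964]
tcp_rot: [0.583, 0.813, -0.0, -0.0]
wrist_force: [-0.5, -0.2, -0.2]
width: 0.0096
finger_force: 40.0
```

Call:
step_arm(
  moves=[
    [0.0, 0, 0, -0.001, 0],
    [0.0, 0, 0, -0.001, 0],
    [0.0, 0, 0, 0, 0],
  ],
)

```text
clock: 11.03
eef_pos: [0.6419, -0.1029, 0.1949]
tcp_rot: [0.583, 0.813, 0.0, 0.0]
wrist_force: [-0.2, 0.8, -0.2]
width: 0.0096
finger_force: 40.0
```

Call:
step_arm(
  moves=[
    [0.0, 0, 0, -0.001, 0],
    [0.0, 0, 0, -0.001, 0],
    [0.0, 0, 0, 0, 0],
  ],
)

```text
clock: 11.28
eef_pos: [0.6421, -0.1029, 0.1944]
tcp_rot: [0.582, 0.813, 0.0, 0.0]
wrist_force: [-2.3, 1.0, 7.6]
width: 0.0099
finger_force: 40.0
```

Call:
step_arm(
  moves=[
    [0.0, 0, 0, 0.001, 0],
    [0.0, -0.0017, 0.0005, 0, 0],
    [0.0, 0, 0, 0, 0],
    [0.0, 0, 0, -0.001, 0],
    [0.0, 0, 0, -0.001, 0],
    [0.0, 0, 0, 0, 0],
  ],
)

```text
clock: 11.78
eef_pos: [0.6396, -0.1027, 0.1915]
tcp_rot: [0.583, 0.813, -0.0, -0.0]
wrist_force: [-1.8, 0.4, 1.7]
width: 0.0098
finger_force: 40.0
```

Call:
step_arm(
  moves=[
    [0.0, 0, 0, -0.001, 0],
    [0.0, 0, 0, -0.001, 0],
    [0.0, 0, 0, 0, 0],
  ],
)

```text
clock: 12.03
eef_pos: [0.6396, -0.1026, 0.1889]
tcp_rot: [0.583, 0.813, -0.0, -0.001]
wrist_force: [-2.7, -0.7, 0.5]
width: 0.0096
finger_force: 40.0
```

Call:
step_arm(
  moves=[
    [0.0, 0, 0, -0.001, 0],
    [0.0, 0, 0, 0, 0],
  ],
)

```text
clock: 12.2
eef_pos: [0.6397, -0.1026, 0.188]
tcp_rot: [0.583, 0.813, -0.0, -0.0]
wrist_force: [-2.0, -0.1, -0.9]
width: 0.01
finger_force: 40.0
```

Call:
step_arm(
  moves=[
    [0.0, 0, 0, 0.0005, 0],
    [0.0, 0.0012, 0.0004, 0, 0],
    [0.0, 0.0014, 0.0005, 0, 0],
    [0.0, 0, 0, 0, 0],
    [0.0, 0, 0, -0.001, 0],
    [0.0, 0, 0, -0.001, 0],
    [0.0, 0, 0, 0, 0],
  ],
)

```text
clock: 12.78
eef_pos: [0.6417, -0.1019, 0.1874]
tcp_rot: [0.583, 0.813, -0.001, -0.001]
wrist_force: [-7.6, -1.4, 3.6]
width: 0.0098
finger_force: 40.0
```

Call:
step_arm(
  moves=[
    [0.0, 0, 0, -0.001, 0],
    [0.0, 0, 0, -0.0005, 0],
    [0.0, 0, 0, 0, 0],
  ],
)

```text
clock: 13.03
eef_pos: [0.6418, -0.1019, 0.187]
tcp_rot: [0.582, 0.813, -0.001, -0.001]
wrist_force: [-10.4, -1.3, 8.3]
width: 0.0097
finger_force: 40.0
```

Call:
step_arm(
  moves=[
    [0.0, 0, 0, -0.001, 0],
    [0.0, 0, 0, -0.0005, 0],
    [0.0, 0, 0, 0, 0],
  ],
)

```text
clock: 13.28
eef_pos: [0.6418, -0.1019, 0.186]
tcp_rot: [0.582, 0.813, -0.001, -0.001]
wrist_force: [-10.3, -0.7, 9.4]
width: 0.01
finger_force: 40.0
```

Call:
step_arm(
  moves=[
    [0.0, 0, 0, -0.001, 0],
    [0.0, 0, 0, -0.001, 0],
    [0.0, 0, 0, 0, 0],
  ],
)

```text
clock: 13.53
eef_pos: [0.6418, -0.1019, 0.1839]
tcp_rot: [0.582, 0.813, -0.001, -0.001]
wrist_force: [-10.2, -0.7, 9.9]
width: 0.0095
finger_force: 40.0
```

Call:
step_arm(
  moves=[
    [0.0, -0.0009, -0.0003, -0.001, 0],
    [0.0, 0, 0, -0.001, 0],
    [0.0, 0, 0, -0.001, 0],
    [0.0, 0, 0, 0, 0],
  ],
)

```text
clock: 13.87
eef_pos: [0.6416, -0.102, 0.1806]
tcp_rot: [0.582, 0.813, -0.0, -0.0]
wrist_force: [-7.1, 0.1, 7.3]
width: 0.0099
finger_force: 40.0
```

Call:
step_arm(
  moves=[
    [0.0, -0.0008, -0.0002, -0.001, 0],
    [0.0, 0, 0, -0.001, 0],
    [0.0, 0, 0, -0.001, 0],
    [0.0, 0, 0, -0.001, 0],
    [0.0, 0, 0, -0.001, 0],
    [0.0, 0, 0, 0, 0],
  ],
)

```text
clock: 14.37
eef_pos: [0.6415, -0.102, 0.1751]
tcp_rot: [0.582, 0.813, 0.0, 0.0]
wrist_force: [-3.1, 0.1, 2.8]
width: 0.0102
finger_force: 40.0
```

Call:
step_arm(
  moves=[
    [0.0, 0, 0, -0.001, 0],
    [0.0, 0, 0, -0.001, 0],
    [0.0, 0, 0, -0.001, 0],
    [0.0, 0, 0, 0, 0],
  ],
)

```text
clock: 14.7
eef_pos: [0.6413, -0.102, 0.1704]
tcp_rot: [0.583, 0.813, 0.0, 0.0]
wrist_force: [-0.2, -0.0, -0.4]
width: 0.0098
finger_force: 40.0
```

Call:
step_arm(
  moves=[
    [0.0, 0, 0, -0.001, 0],
    [0.0, 0, 0, -0.001, 0],
    [0.0, 0, 0, 0, 0],
    [0.0, 0, 0, 0, 0],
  ],
)

```text
clock: 15.03
eef_pos: [0.6414, -0.1021, 0.1696]
tcp_rot: [0.582, 0.813, 0.0, 0.0]
wrist_force: [-1.3, 0.6, 3.1]
width: 0.0096
finger_force: 40.0
```

Call:
step_arm(
  moves=[
    [0.0, 0, 0, -0.0005, -5],
    [0.0, 0, 0, 0, -7],
    [0.0, 0, 0, 0, -7],
    [0.0, 0, 0, 0, -7],
    [0.0, 0, 0, 0, -7],
    [0.0, 0, 0, 0, -7],
    [0.0, 0, 0, 0, -7],
    [0.0, 0, 0, 0, 0],
  ],
)

```text
clock: 15.7
eef_pos: [0.6403, -0.102, 0.1695]
tcp_rot: [0.86, 0.511, -0.001, -0.001]
wrist_force: [-5.4, 1.5, 6.6]
width: 0.0095
finger_force: 40.0
```

Call:
step_arm(
  moves=[
    [0.0, 0, 0, 0, -7],
    [0.0, 0, 0, 0, -7],
    [0.0, 0, 0, 0, -7],
    [0.0, 0, 0, 0, -7],
    [0.0, 0, 0, 0, -7],
    [0.0, 0, 0, 0, -6],
    [0.0, 0, 0, 0, 0],
    [0.0, 0, 0, 0, 0],
  ],
)

```text
clock: 16.37
eef_pos: [0.6402, -0.1017, 0.1695]
tcp_rot: [0.984, 0.18, -0.001, -0.0]
wrist_force: [-6.0, 1.5, 7.5]
width: 0.0098
finger_force: 40.0
```

```bash
cat > st.py <<'E'
from h import *
s=robot.sense(); print(s['clock'],s['eef_pos'],s['wrist_force'],s['ft_torque'],s['width'],s['q'])
x,y=s['tcp_rot'][:2]; print('yaw',2*np.degrees(np.arctan2(y,x)))
E
python3 st.py
```

```text
16.3667 [ 0.64015952 -0.10171293  0.16949229] [-6.02043735  1.5430672   7.49648027] [0.39857372 1.25124581 0.05259667] 0.009768112562124386 [-3.43535811e-01  3.96472065e-01  1.43769284e+00 -1.78594532e-04
  1.30969610e+00  8.65065811e-01]
yaw 20.75488069077726
```

Call:
step_arm(
  moves=[
    [0.0, 0, 0, 0, -3],
    [0.0, 0, 0, 0, -2],
    [0.0, 0, 0, 0, 0],
    [0.0, 0, 0, 0, 0],
  ],
)

```text
clock: 16.7
eef_pos: [0.6402, -0.1017, 0.1695]
tcp_rot: [0.991, 0.137, -0.001, -0.0]
wrist_force: [-6.1, 1.4, 6.6]
width: 0.0099
finger_force: 40.0
```

```bash
python3 st.py; python3 - <<'E'
from h import *
p,_=snap('wrist'); P=cloud('wrist'); p2,_=snap('top')
cv2.imwrite('pics/f.png',np.hstack([cv2.resize(p[100:340,180:460],(466,400)),cv2.resize(p2[125:195,280:338],(331,400))]))
E
```

```text
16.7 [ 0.64017791 -0.10168545  0.16953883] [-6.08697682  1.43819509  6.63058867] [0.41229603 1.2351902  0.14362283] 0.009861943066745907 [-3.43490914e-01  3.96437683e-01  1.43764244e+00 -1.66740620e-04
  1.30974688e+00  9.52033630e-01]
yaw 15.774387423324256
```

View pics/f.png

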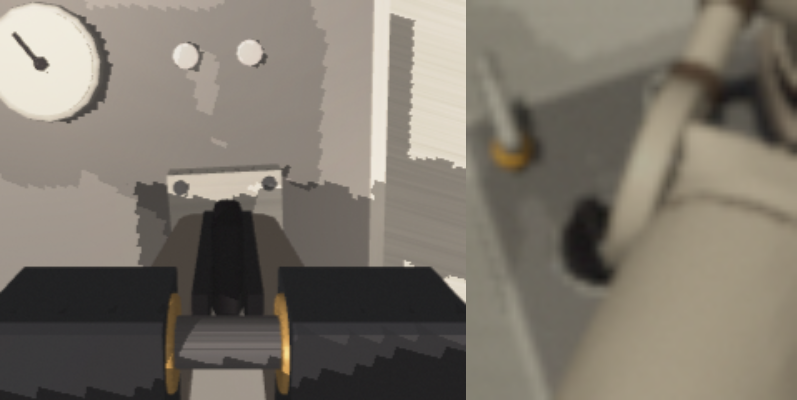

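Call:
step_arm(
  moves=[
    [0.0, 0, 0, 0, -2],
    [0.0, 0, 0, 0, 0],
    [0.0, 0, 0, 0, 0],
    [0.0, 0, 0, 0, 0],
  ],
)

```text
clock: 17.13
eef_pos: [0.6402, -0.1017, 0.1695]
tcp_rot: [0.993, 0.12, -0.001, -0.0]
wrist_force: [-5.3, 3.0, 8.4]
width: 0.0095
finger_force: 40.0
```

```bash
python3 st.py
```

```text
17.1333 [ 0.64015256 -0.10167179  0.16951328] [-5.28067739  3.02823422  8.42911507] [0.42327786 1.25451273 0.13089662] 0.009526748006827462 [-3.43483731e-01  3.96469886e-01  1.43765284e+00 -1.67597318e-04
  1.30980771e+00  9.86856320e-01]
yaw 13.779618410341003
```

```bash
python3 -c "
from cell import ticket
print(ticket.finish_job())"
```

```text
the job is handed in; nothing more can be done
None
```

I handed the job in with the purge knob vented and sprung back, and the key home in the switch, turned about 95° clockwise and still gripped at 40 N; the judge returned no verdict, and I inferred the switch angle from the tool's turn and the jaw width.

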